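Level the laboratory balance and set the reagent bottle on its pan

ROBOT

A 7-joint arm with a two-finger parallel gripper is mounted at the origin on a cart in front of the work surface, level with it; the furniture and walls round the work are solid. World frame = base frame: x ahead of the robot, y to its left, z up, the work surface at z = 0. Lengths are in m, angles in degrees, forces in N, time in s.
With the tool pointing down it reaches from about 0.425 to 0.875 m from the base axis. Payload 4.7 kg.
Tool frame: the origin (TCP) lies on the centre line of the jaws, within the pads' length; the fingertips stand 8 mm ahead of it and the grasp point (between the pads) lies 11 mm behind it; z points along the fingers, y is the direction in which the jaws open and shut (so a half turn about z gives the same grasp; the last joint's range is limited). The gripper opens to 87 mm and grips with 3 to 60 N. Pads are 19 mm wide; open, the fingers measure 117 mm over their backs; the gripper's body (75 mm by 190 mm) begins 51 mm behind the grasp point.
Start: joints at [-64.624, 18.392, -4.016, 83.108, 1.295, 78.541, -3.26], TCP at [0.27, 0.591, 0.231] pointing down, gripper open.
Joint ranges: [-163.93, 163.93], [-17.29, 119.83], [-79.2, 71.16], [3.27, 140.29], [-89.18, 269.18], [5.43, 117.66], [-154.24, 154.24]. Speed limits (degrees/s): [147.25, 147.25, 180, 180, 180, 180, 180].

INTERFACE

Orientations are given as [roll, pitch, yaw] about the fixed x, y, z axes, in that order (R = Rz(yaw) Ry(pitch) Rx(roll)).
In Python, from cell import env gives the robot as it stands. The module is installed in compiled form; this text tells all that it offers.
- The arm moves only by the tool move_arm, never from a script. Its argument "steps" is a list of rows, each a list of 2 entries, a list of its own where there are three numbers: the shift along the tool's x, y, z in m, then the turn about the tool's z in rad. A call has 1 to 20 rows; each row is the pose to reach, as a shift and turn from the pose commanded when the call began, along the tool's axes at that moment; what a row does not reach only later rows make up. A row lasts 1/8 s, in which the tool goes at most 62.5 mm and 10.7 degrees, less where a joint would pass 70% of its speed; a pose out of reach is approached as far as the arm can. A call with a gripper value outside its range is refused whole. "hand" is the closure, from -1 (fully open) to 1 (shut), set as the call begins (left out, the last holds). The fingers move at their own pace and stop on an object; "squeeze" is the grip in N (left out, the last holds). Time passes only in rows, so rows that repeat a pose let the fingers close. It gives the time, the measured TCP pose, the force and the opening at its end, in the units of the state.
- env.get_obs(): the state, without advancing time (a new reading comes with each control period).
- env.read_camera(name): name is "scene" or "top"; returns (picture, depth): 384x512x3 uint8, red, green, blue; 384x512 float32, m along the optical axis (not along the pixel's ray), 0 where there is no reading.
- env.calibration(name): a dict with "intrinsics" (3x3 intrinsics, pixels), "position" and "orientation" of the camera in the world. Camera axes: x right, y up, looking along -z (the intrinsics and any distortion apply to the point x, -y, -z); pixel columns grow to the right and rows downward; lengths in m; the calibration is good to about 2 mm. A picture is of the moment at which its call begins. calibration takes no time and is no camera call.
- env.sign_off(): hands the job in, once; it reports no verdict.
Trained networks look in the newest picture that a camera, given by its name, has taken for a name from the list of things; names that differ only in an ending like _2 or _b are one class to them, and where a whole thing is asked for, a point or a joint stands for the part that bears it (a point fixed in the world has none). Each returns a list of dicts, best first, with "conf" (0 to 1); they miss things now and then, are a little off and sometimes report something else, mostly with a low value. They report only what shows in the picture. A call takes as long as a camera call.
- env.cut_out(camera, query): "region" (384x512 bool, what is visible of it) and "uv" ([column, row] in pixels, amid what is visible of it).
The state is a dict: "time_s": time; "qpos": joint angles; "joint_velocities": joint speeds; "effort": joint torques, N m; "tool_pos": TCP position; "tool_rot": TCP orientation; "force": force on the tool from outside, world axes, zero at the start; "wrist_torque": the same for the moment, N m; "grip_width": finger opening in m.
Only numpy, scipy, OpenCV 4.12 (cv2) and the standard library are available. Lean on these libraries where they do the work, as an engineer would, in place of code of your own. Each camera call takes 0.05 s, during which the arm holds its last target. There are 200 camera calls.

TASK

The balance has been moved and is out of level. Turn its two black levelling screws until the bubble in each of its two vials rests midway between the marks, let go of the screws, and then set the amber dropper bottle with the black teat gently upright in the middle of the weighing pan. Do not press hard on the pan or let the bottle fall.

Things in the scene. Friction and masses are not known exactly. Their poses are not given: they have to be found in the camera images.
- balance: compact light-grey laboratory balance, 172 long (its x), 90 wide (113 over the two screw lugs), deck 50 high, on a fixed front foot and two levelling screws at the rear; it does not slide. Origin on the bench near its middle; x points from its display (front) to the screws (rear), y to its left, z up. Beside each screw a green tubular vial, parallel to the line from front foot to that screw.
- left_knob (a point): head of the left levelling screw: upright round knurled black knob, 34 diameter, 66 to 94 above the bench, silver top with a red line; this point is on its axis 84 above the bench (balance frame x 55, y +42). Below it a 9 mm stem, then a lug that ends at 58. It keeps its height, turns stiffly (0.05 N m), stays where left. At the start it needs 0.55 to 1.45 rad clockwise seen from above.
- right_knob (a point): head of the right levelling screw, the same knob at balance frame x 55, y -42; at the start up to 1.4 rad either side of its level position. Both screws have stops 1.6 rad either side of their level positions. Clockwise seen from above raises a screw's own corner, and the bubble of its own vial runs towards that screw; anticlockwise the opposite.
- left_marks (a point): middle of the left vial (a green tube 42 long, 12 thick, top 59 above the bench, centre at balance frame x 58, y 15, turned 0.34 rad from x so that its rear end points to the left screw's side): the point midway between its two dark marks, which are 17 apart. Level means the bubble lies midway between them.
- left_bubble (a point): centre of the pale bubble, 12 long and 7 wide, in the left vial. It moves along the vial, 8 mm for each radian that the left screw turns: clockwise towards the rear end (balance frame direction x 0.94, y 0.33), anticlockwise towards the front. The other screw does not move it.
- right_marks (a point): the same middle point of the right vial (centre at balance frame x 58, y -15, turned -0.34 rad from x).
- right_bubble (a point): the same bubble in the right vial, moved by the right screw alone, 8 mm a radian: clockwise towards the rear end (balance frame direction x 0.94, y -0.33), anticlockwise towards the front.
- pan: round steel weighing pan, 72 in diameter, on the balance in front of the vials (centre at balance frame x -5, y 0), with a fine engraved circle; empty at the start. Origin: centre of its upper face, 60 above the bench; it sits on an overload spring and gives when pressed, 4 mm at 16 N, then stops hard.
- dropper_bottle: the reagent to be weighed: amber dropper bottle with a white and blue label, black collar and black rubber teat, 94 high, about 70 g; body 30 in diameter up to 62, collar 19 to 72, teat narrower; grip the body, about 40 up. Origin: centre of its underside, z up. It stands upright on the bench left of the balance; the microscope's eyepieces overhang 50 beyond it (towards +x), 190 to 240 up.

How it is judged (in metres and radians):
On the way, in this order (a step that is already met when the one before it is completed fails the run):
1. with the pan empty and the screws let go, both bubbles rest midway between their marks (horizontal distance between left_bubble and left_marks below 0.0025 m and horizontal distance between right_bubble and right_marks below 0.0025 m and contact force between the fingers and balance below 0.1 N and contact force between dropper_bottle and pan below 0.05 N), for 0.3 s.
2. the bottle stands on the pan (horizontal distance between dropper_bottle and pan below 0.012 m and contact force between dropper_bottle and pan above 0.1 N), for 0.2 s.
At the end, for the whole second after the job is handed in: both bubbles are midway between their marks (centres within 2.5 mm) and the dropper bottle stands upright (within 0.1 rad) and at rest on the pan, its centre within 12 mm of the pan's (horizontal distance between left_bubble and left_marks below 0.0025 m and horizontal distance between right_bubble and right_marks below 0.0025 m and horizontal distance between dropper_bottle and pan below 0.012 m and z of dropper_bottle in the frame of pan between -0.004 and 0.004 m and angle between dropper_bottle's own z axis and vertical below 0.1 rad and linear speed of dropper_bottle below 0.02 m/s); the robot touches nothing.
It fails at once if the weighing pan is pressed with more than 25 N (contact force between anything else and pan above 25 N).
It fails at once if the bottle is let fall (moves faster than 0.6 m/s while not held) (contact force between the fingers and dropper_bottle below 0.01 N and linear speed of dropper_bottle above 0.6 m/s).
It fails at once if the bottle is tipped over (angle between dropper_bottle's own z axis and vertical above 0.6 rad).
It also fails if it takes over 58 s, if anything falls off the work surface, if the arm or the gripper's body presses on something with over 40 N, if the wrist force passes 120 N, or if a joint passes its speed limit or range.

## Working session

There is one attempt and no reset: what is moved stays moved. The work goes in short steps, Python scripts to look and compute and a tool call to move; the robot and the scene stay as the last step left them, time stands still between calls to the robot, and variables do not carry over. Pictures are saved under pics/ and viewed, about 8 in all and at most 12, crops included, and the job is handed in when it is done.

Besides the shell and the picture viewer there is one more tool, called after "Request:" as name(argument=value, ...), one argument or row to a line, values as JSON. move_arm: Moves the arm, as the interface text tells. Its arguments: {"type":"object","properties":{"steps":{"type":"array"},"hand":{"type":"number"},"squeeze":{"type":"number"}},"required":["steps"]}

```bash
mkdir -p pics; cat > h.py <<'E'
import numpy as np, cv2
from cell import env
from scipy.spatial.transform import Rotation as R
def cam(n):
    c=env.calibration(n); K=np.array(c["intrinsics"]); p=np.array(c["position"]); o=np.array(c["orientation"])
    if o.shape==(3,): M=R.from_euler('xyz',o,degrees=True).as_matrix()
    elif o.shape==(4,): M=None
    else: M=o
    return K,p,M
def ray(n,uv):
    K,p,M=cam(n); d=np.linalg.inv(K)@np.array([uv[0],uv[1],1.]); return p, M@np.array([d[0],-d[1],-d[2]])
def atz(n,uv,z):
    p,d=ray(n,uv); return p+d*(z-p[2])/d[2]
def atdepth(n,uv,dep):
    p,d=ray(n,uv); return p+d*dep
def proj(n,P):
    K,p,M=cam(n); c=M.T@(np.array(P)-p); q=K@np.array([c[0],-c[1],-c[2]]); return q[:2]/q[2]
def tri(a,b):
    (p,d),(q,e)=a,b; d=d/np.linalg.norm(d); e=e/np.linalg.norm(e)
    s=np.linalg.lstsq(np.c_[d,-e],q-p,rcond=None)[0]; A=p+s[0]*d;B=q+s[1]*e
    return (A+B)/2,np.linalg.norm(A-B)
E
python3 - <<'E'
from h import *
np.set_printoptions(precision=4,suppress=True)
for n in("scene","top"): print(n,env.calibration(n))
ims=[]
for n in("scene","top"):
    im,d=env.read_camera(n); cv2.imwrite(f"pics/{n}0.png",cv2.cvtColor(im,cv2.COLOR_RGB2BGR))
    for q in("balance","left_knob","right_knob","left_marks","right_marks","left_bubble","right_bubble","pan","dropper_bottle"):
        for r in env.cut_out(n,q)[:2]:
            u=np.array(r["uv"]); dd=np.median(d[r["region"]]); print(n,q,round(r["conf"],2),u,r["region"].sum(),atdepth(n,u,d[int(u[1]),int(u[0])]))
print(env.get_obs())
E
```

```text
scene {'intrinsics': array([[458.8456,   0.    , 248.6516],
       [  0.    , 458.8456, 192.1487],
       [  0.    ,   0.    ,   1.    ]]), 'position': array([-0.0034,  1.0533,  0.5184]), 'orientation': array([  57.9195,   -1.1979, -153.3123])}
top {'intrinsics': array([[434.0386,   0.    , 256.0051],
       [  0.    , 434.0386, 200.1609],
       [  0.    ,   0.    ,   1.    ]]), 'position': array([0.2281, 0.3912, 0.9372]), 'orientation': array([  6.5668,   0.1354, -90.9216])}
scene balance 0.74 [270.5 191.2] 3531 [0.2897 0.3537 0.0472]
scene left_knob 0.84 [266.7 191. ] 3491 [0.2955 0.3589 0.0488]
scene right_knob 0.58 [267.2 190.7] 3504 [0.2959 0.3555 0.0475]
scene left_marks 0.95 [268.8 191.6] 3368 [0.2917 0.3574 0.0478]
scene right_marks 0.76 [276.7 192.8] 3211 [0.2764 0.354  0.0477]
scene left_bubble 0.4 [269.3 191.7] 3645 [0.2901 0.3587 0.0487]
scene pan 0.87 [274.1 180.3] 534 [0.2937 0.3287 0.0577]
scene dropper_bottle 0.79 [209.8 229.2] 667 [0.3359 0.5063 0.0393]
top balance 0.69 [289.4 212.5] 3579 [0.3028 0.3244 0.0607]
top left_knob 0.62 [288.  213.7] 3535 [0.3005 0.3272 0.0597]
top right_knob 0.55 [283.  213.6] 3554 [0.3006 0.3375 0.0623]
top left_marks 0.83 [288.1 210.8] 3517 [0.3064 0.3269 0.0595]
top right_marks 0.58 [290.2 218.1] 3181 [0.2916 0.3229 0.0581]
top pan 0.78 [285.9 218.8] 934 [0.2902 0.3318 0.0598]
top dropper_bottle 0.47 [205.9 193.7] 183 [0.3399 0.4899 0.0913]
{'time_s': 1.0, 'qpos': array([-64.623 ,  18.3942,  -4.0167,  83.1075,   1.2929,  78.5397,
        -3.2593]), 'joint_velocities': array([ 0.0225,  0.0761,  0.0051,  0.0273, -0.0234, -0.0088,  0.0108]), 'effort': array([  0.0004, -49.1107,  -0.4034, -31.2775,  -0.0639,   0.0337,
         0.    ]), 'tool_pos': array([0.2703, 0.5912, 0.2306]), 'tool_rot': array([179.9964,   0.0004, 155.4326]), 'force': array([0.2464, 0.1449, 0.6019]), 'wrist_torque': array([-0.0092,  0.0256, -0.0119]), 'grip_width': 0.08697073956804108}
```

```bash
python3 - <<'E'
import cv2,numpy as np
a=cv2.imread("pics/scene0.png");b=cv2.imread("pics/top0.png")
A=cv2.resize(a,(400,300));B=cv2.resize(b,(400,300))
C=cv2.resize(a[130:280,180:380],(400,300),interpolation=cv2.INTER_CUBIC);D=cv2.resize(b[145:295,190:390],(400,300),interpolation=cv2.INTER_CUBIC)
cv2.imwrite("pics/v1.png",np.vstack([np.hstack([A,B]),np.hstack([C,D])]))
E
```

```text
(no output)
```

View pics/v1.png

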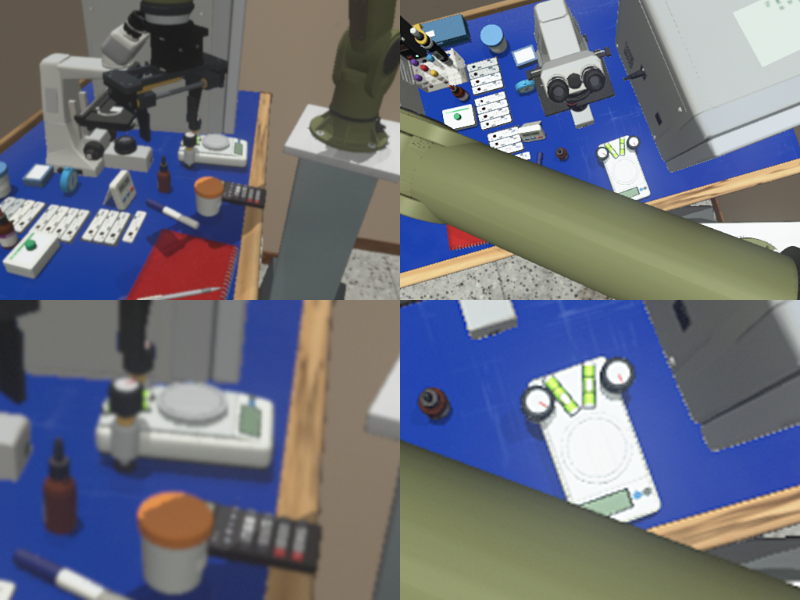

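```bash
python3 - <<'E'
from h import *
np.set_printoptions(precision=4,suppress=True)
L=atz("top",(258.5,196),.094);Rr=atz("top",(299,183),.094);P=atz("top",(285.9,218.8),.06)
print(L,Rr,P,np.linalg.norm(L-Rr))
im,d=env.read_camera("top")
for uv in[(258,196),(299,183),(286,219)]: print(atdepth("top",uv,d[uv[1],uv[0]]))
# heights map around
for uv in[(330,140),(345,150),(330,170),(345,200),(350,215),(360,150),(240,150),(245,120),(235,110),(225,95),(205,190)]: print(uv,atdepth("top",uv,d[uv[1],uv[0]]))
b=cv2.cvtColor(im,cv2.COLOR_RGB2BGR)
cv2.imwrite("pics/v2.png",cv2.resize(b[170:220,240:315],(795,530),interpolation=cv2.INTER_CUBIC))
E
```

```text
[0.3333 0.3866 0.094 ] [0.3577 0.3067 0.094 ] [0.2902 0.3318 0.06  ] 0.08361002586733042
[0.3329 0.3876 0.0976]
[0.3579 0.3066 0.0928]
[0.2897 0.3316 0.0605]
(330, 140) [0.419  0.2593 0.1883]
(345, 150) [0.3856 0.2473 0.2535]
(330, 170) [0.3821 0.2454 0.0969]
(345, 200) [0.3206 0.2216 0.1128]
(350, 215) [0.2936 0.2079 0.0884]
(360, 150) [0.3694 0.2401 0.3222]
(240, 150) [0.4376 0.4236 0.0436]
(245, 120) [0.4653 0.4094 0.164 ]
(235, 110) [0.4314 0.42   0.3242]
(225, 95) [0.4468 0.433  0.3443]
(205, 190) [0.35   0.494  0.0718]
```

View pics/v2.png

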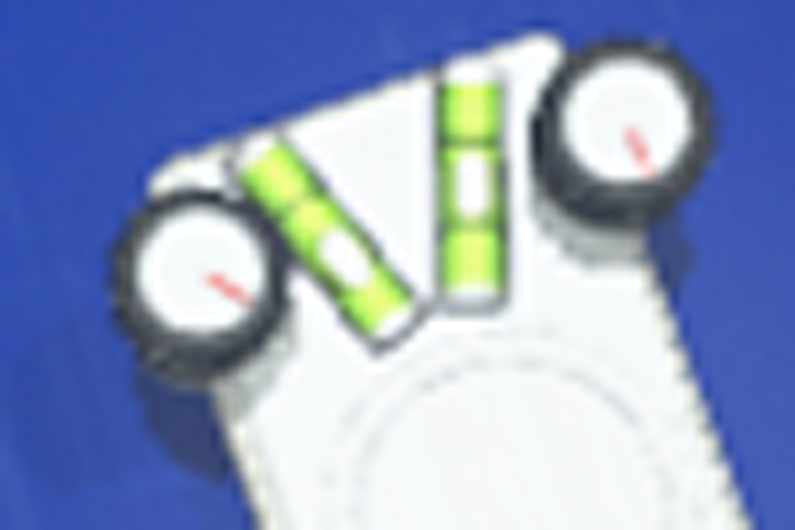

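```bash
cat >> h.py <<'E'
def cloud(n,d):
    K,p,M=cam(n); v,u=np.mgrid[0:384,0:512]; x=(u-K[0,2])/K[0,0]*d;y=(v-K[1,2])/K[1,1]*d
    return np.stack([x,-y,-d],-1)@M.T+p
L0=atz("top",(258.9,195.9),.094);R0=atz("top",(299.2,181.8),.094);P0=atz("top",(285.9,218.8),.06)
src=np.array([[55,42],[55,-42],[-5,0]])/1e3;dst=np.array([L0[:2],R0[:2],P0[:2]])
A=src-src.mean(0);B=dst-dst.mean(0);H=A.T@B
th=np.arctan2(H[0,1]-H[1,0],H[0,0]+H[1,1]);RB=np.array([[np.cos(th),-np.sin(th)],[np.sin(th),np.cos(th)]])
tB=dst.mean(0)-RB@src.mean(0)
def bal(x,y): return RB@np.array([x,y])/1e3+tB
def bubbles(im):
    """along-vial mm of pale pixels, relative to vial centre (+ = rear)"""
    out=[]
    for s in(1,-1):
        c=bal(58,15*s);e=RB@np.array([np.cos(.34),s*np.sin(.34)])
        t=np.arange(-24,24.1,.5)/1e3;n=np.array([-e[1],e[0]])
        prof=0
        for w in(-1e-3,0,1e-3):
            uv=np.array([proj("top",np.r_[c+e*k+n*w,.057]) for k in t],np.float32)
            prof=prof+cv2.remap(im,uv[None,:,0],uv[None,:,1],cv2.INTER_LINEAR)[0].astype(float)/3
        out.append((t*1e3,prof))
    return out
E
python3 - <<'E'
from h import *
np.set_printoptions(precision=4,suppress=True,linewidth=150)
print("th",np.degrees(th),"o",tB,"res",[bal(*s*1e3)-q for s,q in zip(src,dst)])
print("Lk",bal(55,42),"Rk",bal(55,-42),"pan",bal(-5,0))
im,d=env.read_camera("top")
for t,p in bubbles(im):
    print(np.c_[t,p][::2].astype(int).tolist())
for n in("top","scene"):
    d=env.read_camera(n)[1];c=cloud(n,d)[d>0]
    for y in np.arange(.2,.6,.04):
        m=(abs(c[:,1]-y)<.02)&(c[:,2]>.14)&(c[:,2]<.35)&(c[:,0]>.29)&(c[:,0]<.7)
        if m.sum()>3: i=np.where(m)[0]; k=i[c[i,0].argsort()[:3]]; print(n,round(y,2),m.sum(),c[k[2]])
# bottle
d=env.read_camera("scene")[1];r=env.cut_out("scene","dropper_bottle")[0]["region"];c=cloud("scene",d)[r]
print("bottle",np.median(c,0),c.max(0),c.min(0))
t=env.read_camera("top")[0];r2=env.cut_out("top","dropper_bottle")[0]
print(r2["uv"],r2["conf"],atz("top",r2["uv"],.08))
v,u=np.where(r);print(u.min(),u.max(),v.min(),v.max(),[np.mean(u[v==k]) for k in range(v.min(),v.max(),4)])
E
```

```text
th 16.743687597081113 o [0.2944 0.3312] res [array([0.0015, 0.0014]), array([-0.0009,  0.0006]), array([-0.0005, -0.002 ])]
Lk [0.335  0.3873] Rk [0.3592 0.3068] pan [0.2896 0.3298]
[[-24, 172, 179, 183], [-23, 182, 187, 191], [-22, 214, 217, 222], [-21, 239, 243, 243], [-20, 240, 250, 230], [-19, 233, 250, 192], [-18, 227, 250, 154], [-17, 225, 250, 131], [-16, 225, 250, 126], [-15, 225, 250, 126], [-14, 225, 251, 128], [-13, 223, 248, 135], [-12, 222, 245, 156], [-11, 228, 244, 196], [-10, 237, 245, 227], [-9, 241, 246, 238], [-8, 245, 249, 244], [-7, 248, 251, 250], [-6, 246, 249, 247], [-5, 247, 249, 248], [-4, 250, 251, 252], [-3, 248, 250, 249], [-2, 245, 248, 245], [-1, 239, 245, 235], [0, 228, 240, 207], [1, 220, 240, 170], [2, 221, 244, 142], [3, 226, 248, 131], [4, 229, 250, 131], [5, 232, 251, 133], [6, 233, 252, 134], [7, 225, 247, 131], [8, 211, 238, 128], [9, 200, 231, 124], [10, 207, 235, 126], [11, 221, 245, 129], [12, 228, 250, 131], [13, 232, 251, 133], [14, 232, 251, 132], [15, 232, 251, 133], [16, 233, 251, 132], [17, 232, 250, 131], [18, 232, 250, 133], [19, 231,
[... 1562 characters left out ...]
24 2267 [0.3173 0.2203 0.2614]
scene 0.28 732 [0.4108 0.2617 0.1627]
scene 0.32 2099 [0.4853 0.335  0.1983]
scene 0.36 652 [0.6296 0.3403 0.3365]
scene 0.4 145 [0.4276 0.4184 0.3175]
scene 0.44 927 [0.4155 0.4565 0.3169]
scene 0.48 4120 [0.398  0.466  0.3455]
scene 0.52 4002 [0.4152 0.5176 0.1582]
scene 0.56 465 [0.4852 0.5411 0.1567]
bottle [0.3388 0.5035 0.0413] [0.4174 1.0533 0.5184] [-0.0034  0.3867 -0.0029]
[206.5, 193.4] 0.61 [0.342 0.49  0.08 ]
201 217 199 247 [np.float64(208.5), np.float64(208.5), np.float64(209.0), np.float64(209.0), np.float64(209.0), np.float64(209.5), np.float64(209.0), np.float64(209.0), np.float64(209.0), np.float64(209.0), np.float64(209.5), np.float64(209.5)]
```

```bash
python3 - <<'E'
from h import *
np.set_printoptions(precision=4,suppress=True,linewidth=150)
print(L0,R0,tri(ray("scene",(243,172.5)),ray("top",(258.9,195.9))))
print("bottle teat tri",tri(ray("scene",(208.5,201)),ray("top",(206,193.4))))
print(atz("scene",(209,240),.02), "front surface; bottle axis = +15mm along ray")
a=cv2.imread("pics/scene0.png");b=cv2.imread("pics/top0.png")
cv2.imwrite("pics/v3.png",np.hstack([cv2.resize(a[150:260,195:285],(400,489),interpolation=cv2.INTER_CUBIC),cv2.resize(b[170:220,190:230],(391,489),interpolation=cv2.INTER_CUBIC)]))
E
```

```text
[0.3335 0.3858 0.094 ] [0.3601 0.3062 0.094 ] (array([0.3338, 0.3859, 0.093 ]), np.float64(0.00033884418428632224))
bottle teat tri (array([0.3433, 0.4914, 0.0864]), np.float64(0.004781087625483083))
[0.3346 0.512  0.02  ] front surface; bottle axis = +15mm along ray
```

View pics/v3.png

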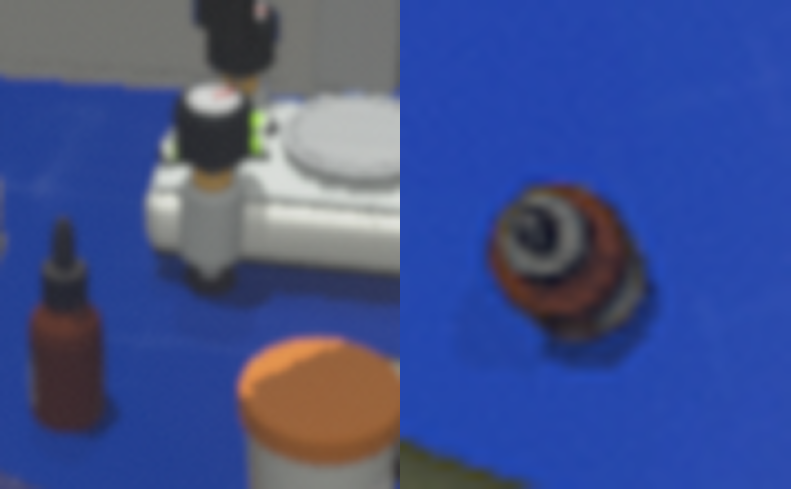

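```bash
cat >> h.py <<'E'
def rel(p,yaw=None):
    o=env.get_obs(); M=R.from_euler('xyz',o["tool_rot"],degrees=True).as_matrix()
    s=M.T@(np.array(p)-o["tool_pos"])
    t=0 if yaw is None else -np.radians((yaw-o["tool_rot"][2]+180)%360-180)
    return s.round(4),round(t,3)
E
python3 - <<'E'
from h import *
print(rel((.27,.45,.2),225),rel((.334,.386,.14),225))
print(tri(ray("scene",(209.4,199.5)),ray("top",(203.8,194.))),"bottle tip")
E
```

```text
(array([-0.0584, -0.1285,  0.0306]), np.float64(-1.214)) (array([-0.1432, -0.1601,  0.0906]), np.float64(-1.214))
(array([0.34055266, 0.49456274, 0.09234773]), np.float64(0.0028729647946362717)) bottle tip
```

Request:
move_arm(
  steps=[
    [[-0.02,-0.043,0.01],-0.18],
    [[-0.04,-0.086,0.02],-0.36],
    [[-0.058,-0.128,0.03],-0.54],
    [[-0.058,-0.128,0.03],-0.72],
    [[-0.058,-0.128,0.03],-0.9],
    [[-0.058,-0.128,0.03],-1.08],
    [[-0.058,-0.128,0.03],-1.214],
    [[-0.1,-0.145,0.06],-1.214],
    [[-0.143,-0.16,0.09],-1.214],
    [[-0.143,-0.16,0.09],-1.214],
    [[-0.143,-0.16,0.09],-1.214],
  ],
  hand=-0.4,
  squeeze=20,
)

```text
time_s: 2.78
tool_pos: [0.3336, 0.3868, 0.141]
tool_rot: [180.0, 0.0, -135.0]
force: [1.0, 0.8, -0.5]
grip_width: 0.061
```

```bash
python3 - <<'E'
from h import *
print(rel((.334,.386,.079),225))
a=env.read_camera("scene")[0];b=env.read_camera("top")[0];o=env.get_obs();print(o["time_s"],o["qpos"],o["force"])
for n in("scene","top"): print(proj(n,o["tool_pos"]))
f=lambda a:cv2.cvtColor(a,cv2.COLOR_RGB2BGR)
cv2.imwrite("pics/v4.png",np.hstack([cv2.resize(f(a)[110:220,195:305],(400,400)),cv2.resize(f(b)[140:250,210:320],(400,400))]))
E
```

```text
(array([ 0.0003, -0.0009,  0.062 ]), np.float64(-0.0))
2.875 [-49.72464803   5.37600967  -2.69517648 109.15805338   0.24497248
  65.36508044  82.59770344] [ 0.32578344  0.23459014 -0.07982431]
[243.29972995 149.76572409]
[257.97269106 192.89763838]
```

View pics/v4.png

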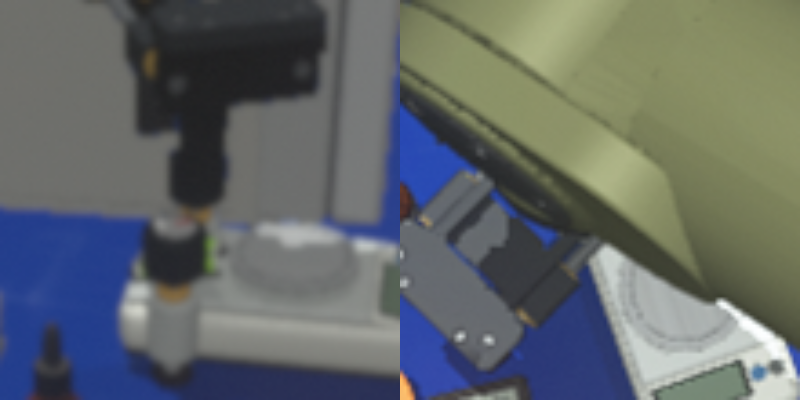

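Request:
move_arm(
  steps=[
    [[0,-0.001,0.03],0],
    [[0,-0.001,0.061],0],
    [[0,-0.001,0.061],0],
  ],
)

```text
time_s: 3.25
tool_pos: [0.3327, 0.3852, 0.0782]
tool_rot: [-180.0, -0.2, -134.9]
force: [-0.7, 0.0, -0.0]
grip_width: 0.0611
```

Request:
move_arm(
  steps=[
    [[0,0,0],0],
    [[0,0,0],0],
    [[0,0,0],0],
    [[0,0,0],0],
    [[0,0,0],0],
  ],
  hand=1,
  squeeze=20,
)

```text
time_s: 3.88
tool_pos: [0.3351, 0.3858, 0.0804]
tool_rot: [-180.0, 0.1, -135.0]
force: [0.3, -0.7, 4.4]
grip_width: 0.0338
```

Request:
move_arm(
  steps=[
    [[0,0,0],0.15],
    [[0,0,0],0.3],
    [[0,0,0],0.45],
    [[0,0,0],0.6],
    [[0,0,0],0.76],
    [[0,0,0],0.76],
    [[0,0,0],0.76],
  ],
)

```text
time_s: 4.75
tool_pos: [0.3351, 0.3856, 0.0803]
tool_rot: [180.0, 0.1, -178.6]
force: [0.1, -1.9, 5.3]
grip_width: 0.0336
```

Request:
move_arm(
  steps=[
    [[0,0,0],0],
    [[0,0,0],0],
    [[0,0,0],0],
    [[0,0,-0.03],0],
    [[0,0,-0.06],0],
    [[0,0,-0.08],0],
  ],
  hand=-0.4,
)

```text
time_s: 5.5
tool_pos: [0.3347, 0.3858, 0.1609]
tool_rot: [179.9, 0.0, -178.5]
force: [-0.4, -0.3, -0.2]
grip_width: 0.0607
```

```bash
python3 - <<'E'
from h import *
print(rel((.30,.58,.19),180),rel((.34,.495,.16),180),rel((.29,.49,.18),180))
E
```

```text
(array([ 0.0298,  0.195 , -0.0289]), np.float64(0.025)) (array([-0.008,  0.109,  0.001]), np.float64(0.025)) (array([ 0.042 ,  0.1053, -0.0191]), np.float64(0.025))
```

Request:
move_arm(
  steps=[
    [[0.01,0.05,-0.01],0.025],
    [[0.02,0.1,-0.02],0.025],
    [[0.03,0.15,-0.029],0.025],
    [[0.03,0.195,-0.029],0.025],
    [[0.03,0.195,-0.029],0.025],
  ],
)

```text
time_s: 6.12
tool_pos: [0.2971, 0.5826, 0.1871]
tool_rot: [180.0, -0.1, -179.7]
force: [-0.9, -0.1, 0.1]
grip_width: 0.0608
```

```bash
python3 - <<'E'
from h import *
b=env.read_camera("top")[0]
for t,p in bubbles(b): print(np.c_[t,p[:,0],p[:,2]][::2].astype(int).tolist())
cv2.imwrite("pics/v5.png",cv2.resize(cv2.cvtColor(b,cv2.COLOR_RGB2BGR)[165:225,190:315],(800,384),interpolation=cv2.INTER_CUBIC))
print(rel((.34,.495,.12),180))
E
```

```text
[[-24, 178, 188], [-23, 192, 202], [-22, 221, 228], [-21, 239, 240], [-20, 238, 220], [-19, 233, 180], [-18, 229, 145], [-17, 228, 130], [-16, 229, 129], [-15, 230, 130], [-14, 231, 131], [-13, 231, 132], [-12, 232, 132], [-11, 228, 130], [-10, 213, 124], [-9, 187, 116], [-8, 167, 112], [-7, 171, 119], [-6, 198, 156], [-5, 229, 203], [-4, 246, 237], [-3, 250, 246], [-2, 252, 250], [-1, 253, 253], [0, 252, 252], [1, 251, 251], [2, 251, 250], [3, 251, 252], [4, 250, 250], [5, 247, 242], [6, 240, 228], [7, 223, 192], [8, 205, 154], [9, 203, 131], [10, 214, 127], [11, 230, 133], [12, 236, 136], [13, 238, 137], [14, 237, 137], [15, 237, 137], [16, 237, 137], [17, 236, 135], [18, 236, 136], [19, 233, 144], [20, 231, 174], [21, 237, 218], [22, 242, 240], [23, 242, 243], [24, 216, 224]]
[[-24, 202, 211], [-23, 183, 195], [-22, 194, 206], [-21, 208, 216], [-20, 227, 230], [-19, 240, 231], [-18, 238, 201], [-17, 235, 172], [-16, 232, 149], [-15, 230, 129], [-14, 230, 130], [-13, 231, 132], [-12, 231, 133], [-11, 232, 133], [-10, 233, 133], [-9, 235, 133], [-8, 212, 125], [-7, 188, 116], [-6, 200, 141], [-5, 218, 169], [-4, 232, 202], [-3, 245, 237], [-2, 250, 248], [-1, 251, 251], [0, 252, 252], [1, 251, 252], [2, 251, 251], [3, 250, 251], [4, 250, 251], [5, 250, 250], [6, 247, 238], [7, 240, 214], [8, 225, 183], [9, 196, 143], [10, 184, 118], [11, 205, 125], [12, 222, 130], [13, 230, 134], [14, 236, 136], [15, 235, 135], [16, 233, 134], [17, 233, 132], [18, 232, 131], [19, 233, 128], [20, 233, 125], [21, 239, 179], [22, 245, 234], [23, 249, 248], [24, 254, 253]]
(array([-0.0414, -0.0854,  0.0673]), np.float64(0.002))
```

View pics/v5.png

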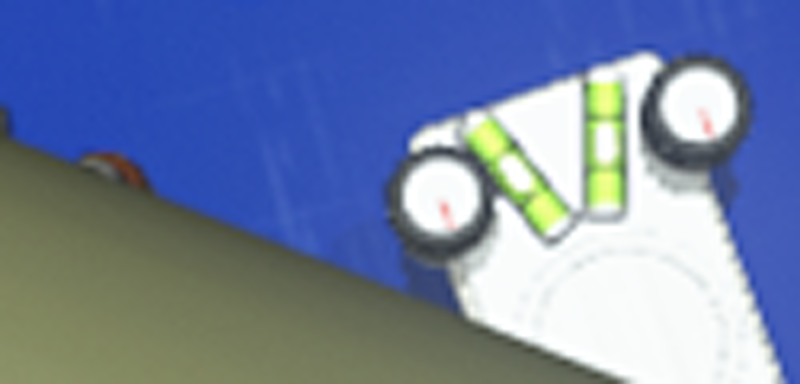

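Request:
move_arm(
  steps=[
    [[-0.02,-0.043,0.03],0],
    [[-0.041,-0.086,0.06],0],
    [[-0.041,-0.086,0.06],0],
  ],
)

```text
time_s: 6.55
tool_pos: [0.3435, 0.4857, 0.1255]
tool_rot: [-179.5, -0.1, 179.5]
force: [-0.3, 0.7, 0.2]
grip_width: 0.0608
```

```bash
python3 - <<'E'
from h import *
a,d=env.read_camera("scene")
print(rel((.3405,.4946,.038),180),env.get_obs()["tool_pos"],proj("scene",env.get_obs()["tool_pos"]))
cv2.imwrite("pics/v6.png",cv2.resize(cv2.cvtColor(a,cv2.COLOR_RGB2BGR)[130:260,150:280],(560,560),interpolation=cv2.INTER_CUBIC))
E
```

```text
(array([0.0017, 0.0054, 0.0894]), np.float64(-0.005)) [0.34225214 0.48952203 0.12740553] [210.41221158 180.31011884]
```

View pics/v6.png

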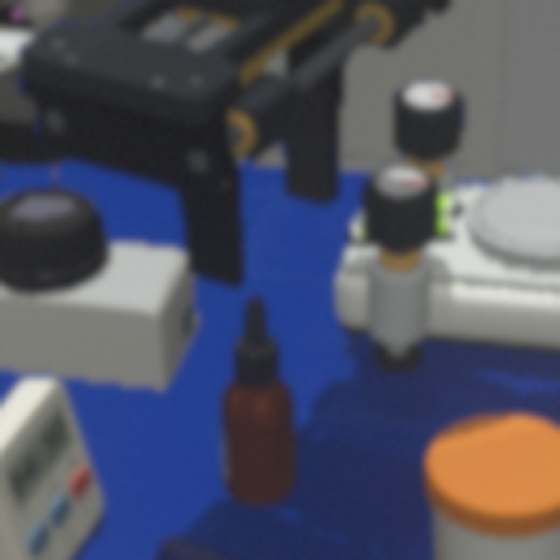

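Request:
move_arm(
  steps=[
    [[0,0,0],0],
    [[0,0,0],0],
  ],
)

```text
time_s: 6.85
tool_pos: [0.3401, 0.495, 0.1296]
tool_rot: [179.9, 0.0, -179.9]
force: [-0.6, 1.2, 0.6]
grip_width: 0.0608
```

```bash
python3 - <<'E'
from h import *
print(rel((.3405,.4946,.038),180),env.get_obs()["tool_pos"])
E
```

```text
(array([-0.0003, -0.0006,  0.0916]), np.float64(0.002)) [0.34010286 0.49503198 0.12958478]
```

Request:
move_arm(
  steps=[
    [[0,0,0.03],0],
    [[0,0,0.06],0],
    [[0,0,0.08],0],
    [[0,0,0.092],0],
    [[0,0,0.092],0],
    [[0,0,0.092],0],
  ],
)

```text
time_s: 7.6
tool_pos: [0.3411, 0.4944, 0.0376]
tool_rot: [179.9, 0.1, -180.0]
force: [0.1, -0.3, 0.4]
grip_width: 0.0608
```

Request:
move_arm(
  steps=[
    [[0,0,0],0],
    [[0,0,0],0],
    [[0,0,0],0],
    [[0,0,0],0],
    [[0,0,0],0],
    [[0,0,0],0],
  ],
  hand=1,
  squeeze=12,
)

```text
time_s: 8.35
tool_pos: [0.3407, 0.4939, 0.0367]
tool_rot: [180.0, 0.0, -180.0]
force: [0.8, 0.4, 0.7]
grip_width: 0.03
```

```bash
python3 - <<'E'
from h import *
np.set_printoptions(precision=3,suppress=True)
for n in("top","scene"):
    d=env.read_camera(n)[1];c=cloud(n,d)[d>0]
    for y in np.arange(.06,.26,.02):
        m=(abs(c[:,1]-y)<.01)&(c[:,2]>.1)&(c[:,2]<.8)&(c[:,0]>.2)&(c[:,0]<.7)
        if m.sum()>3: k=c[m][c[m][:,0].argsort()]; print(n,round(y,2),m.sum(),k[2],k[:,2].max())
print(env.get_obs()["qpos"],rel((.28,.44,.16),180-68),rel((.29,.331,.15),180-68))
E
```

```text
top 0.06 1305 [0.336 0.066 0.389] 0.4047608445562253
top 0.08 2552 [0.329 0.086 0.389] 0.4049724380234435
top 0.1 2654 [0.321 0.108 0.391] 0.4047957415712381
top 0.12 2729 [0.314 0.126 0.388] 0.4045061955038256
top 0.14 2868 [0.306 0.149 0.391] 0.40445584806784063
top 0.16 2945 [0.299 0.167 0.389] 0.4045433170438544
top 0.18 3012 [0.292 0.188 0.388] 0.4045608918008924
top 0.2 3488 [0.213 0.201 0.599] 0.6133208901226318
top 0.22 4945 [0.2   0.23  0.643] 0.646876685534787
top 0.24 5397 [0.2   0.246 0.645] 0.6488250097454971
scene 0.2 1068 [0.287 0.202 0.322] 0.37458807606258837
scene 0.22 3271 [0.291 0.211 0.332] 0.3742375889900309
scene 0.24 3585 [0.334 0.23  0.222] 0.37318128761003605
[-56.368  21.822  -1.871 102.098   0.836  56.06   31.444] (array([ 0.061, -0.054, -0.123]), np.float64(1.187)) (array([ 0.051, -0.163, -0.113]), np.float64(1.187))
```

Request:
move_arm(
  steps=[
    [[0,0,-0.02],0],
    [[0,0,-0.05],0],
    [[0,0,-0.085],0],
    [[0,0,-0.12],0],
    [[0.02,-0.01,-0.123],0],
    [[0.045,-0.03,-0.123],0.05],
    [[0.07,-0.05,-0.123],0.15],
    [[0.075,-0.07,-0.123],0.3],
    [[0.075,-0.07,-0.123],0.45],
    [[0.075,-0.07,-0.123],0.6],
    [[0.072,-0.085,-0.123],0.75],
    [[0.067,-0.1,-0.123],0.9],
    [[0.06,-0.12,-0.123],1.05],
    [[0.055,-0.14,-0.123],1.187],
    [[0.051,-0.155,-0.123],1.187],
    [[0.051,-0.163,-0.118],1.187],
    [[0.051,-0.163,-0.113],1.187],
    [[0.051,-0.163,-0.113],1.187],
  ],
)

```text
time_s: 10.7
tool_pos: [0.2891, 0.3309, 0.149]
tool_rot: [-180.0, 0.0, 112.1]
force: [-0.4, -0.4, -0.1]
grip_width: 0.0297
```

```bash
python3 - <<'E'
from h import *
a,d=env.read_camera("scene");b=env.read_camera("top")[0]
o=env.get_obs();print(rel((.29,.331,.12)),o["tool_pos"],o["qpos"],o["force"])
f=lambda a:cv2.resize(cv2.cvtColor(a,cv2.COLOR_RGB2BGR),(400,400),interpolation=cv2.INTER_CUBIC)
cv2.imwrite("pics/v7.png",np.hstack([f(a[110:220,210:320]),f(b[160:270,220:330])]))
for P in((.29,.331,.06),o["tool_pos"]): print([proj(n,P) for n in("scene","top")])
E
```

```text
(array([-0.0004,  0.0005,  0.0294]), 0) [0.28938049 0.33119848 0.14943952] [-55.04649319  -3.87617907   2.63630119 117.5513488    0.19004807
  66.33125319 -30.41210744] [-1.14851453 -0.07573037 -1.20568724]
[array([275.42213989, 180.2947158 ]), array([286.28381434, 218.87040113])]
[array([278.17449418, 139.09204844]), array([289.47397999, 215.69493193])]
```

View pics/v7.png

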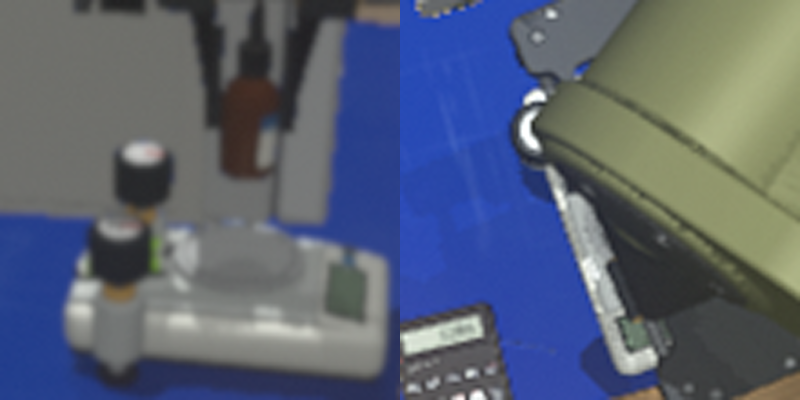

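Request:
move_arm(
  steps=[
    [[0,0,0.015],0],
    [[0,0,0.03],0],
    [[0,0,0.04],0],
    [[0,0,0.046],0],
    [[0,0,0.048],0],
    [[0,0,0.048],0],
    [[0,0,0.048],0],
  ],
)

```text
time_s: 11.68
tool_pos: [0.2899, 0.3309, 0.102]
tool_rot: [180.0, -0.0, 112.0]
force: [-0.3, 0.5, -0.9]
grip_width: 0.0299
```

Request:
move_arm(
  steps=[
    [[0,0,0.001],0],
    [[0,0,0.002],0],
    [[0,0,0.003],0],
    [[0,0,0.003],0],
  ],
)

```text
time_s: 12.18
tool_pos: [0.2896, 0.3306, 0.0985]
tool_rot: [-180.0, 0.0, 112.0]
force: [0.5, -1.1, -0.9]
grip_width: 0.0295
```

Request:
move_arm(
  steps=[
    [[0,0,0.0005],0],
    [[0,0,0.001],0],
    [[0,0,0.0015],0],
    [[0,0,0.0015],0],
  ],
)

```text
time_s: 12.68
tool_pos: [0.2897, 0.3306, 0.097]
tool_rot: [180.0, 0.0, 112.0]
force: [0.4, 0.2, -0.8]
grip_width: 0.0295
```

Request:
move_arm(
  steps=[
    [[0,0,0.0005],0],
    [[0,0,0.001],0],
    [[0,0,0.001],0],
    [[0,0,0.001],0],
  ],
)

```text
time_s: 13.18
tool_pos: [0.2897, 0.3307, 0.0962]
tool_rot: [180.0, -0.0, 112.0]
force: [0.4, 0.4, 0.2]
grip_width: 0.0294
```

Request:
move_arm(
  steps=[
    [[0,0,0.0005],0],
    [[0,0,0.0005],0],
    [[0,0,0.0005],0],
  ],
)

```text
time_s: 13.55
tool_pos: [0.2897, 0.3308, 0.0957]
tool_rot: [180.0, -0.0, 112.0]
force: [-1.3, 0.7, 1.2]
grip_width: 0.0298
```

Request:
move_arm(
  steps=[
    [[0,0,0],0],
    [[0,0,0],0],
    [[0,0,0],0],
    [[0,0,0],0],
    [[0,0,-0.01],0],
    [[0,0,-0.03],0],
    [[0,0,-0.06],0],
    [[0,0,-0.09],0],
    [[0,0,-0.09],0],
  ],
  hand=-0.4,
)

```text
time_s: 14.68
tool_pos: [0.2909, 0.3322, 0.1886]
tool_rot: [179.7, -0.2, 112.0]
force: [0.1, 0.1, 0.4]
grip_width: 0.0609
```

```bash
python3 - <<'E'
from h import *
print(rel((.27,.42,.20),155),rel((.27,.58,.23),155))
E
```

```text
(array([ 0.0893,  0.0136, -0.011 ]), np.float64(-0.751)) (array([ 0.2377,  0.0737, -0.0402]), np.float64(-0.751))
```

Request:
move_arm(
  steps=[
    [[0.0,0.0,-0.03],0],
    [[0.04,0.005,-0.04],-0.15],
    [[0.09,0.013,-0.04],-0.3],
    [[0.14,0.033,-0.04],-0.45],
    [[0.19,0.053,-0.04],-0.6],
    [[0.237,0.073,-0.04],-0.75],
    [[0.237,0.073,-0.04],-0.75],
  ],
)

```text
time_s: 15.55
tool_pos: [0.2663, 0.5802, 0.2224]
tool_rot: [-179.8, -0.1, 155.2]
force: [-0.5, -0.2, -1.3]
grip_width: 0.061
```

```bash
python3 - <<'E'
from h import *
np.set_printoptions(precision=4,suppress=True)
a,d=env.read_camera("scene");b=env.read_camera("top")[0]
for t,p in bubbles(b): print(np.c_[t,p[:,0],p[:,2]][::2].astype(int).tolist())
f=lambda a:cv2.resize(cv2.cvtColor(a,cv2.COLOR_RGB2BGR),(400,400),interpolation=cv2.INTER_CUBIC)
cv2.imwrite("pics/v8.png",np.hstack([f(a[120:220,220:320]),f(b[165:265,235:335])]))
print(env.get_obs()["time_s"],proj("top",(.29,.331,.154)),proj("scene",(.29,.331,.154)))
E
```

```text
[[-24, 178, 190], [-23, 192, 203], [-22, 220, 229], [-21, 236, 239], [-20, 232, 218], [-19, 225, 178], [-18, 222, 143], [-17, 224, 129], [-16, 228, 129], [-15, 230, 132], [-14, 230, 132], [-13, 231, 133], [-12, 231, 133], [-11, 228, 131], [-10, 212, 125], [-9, 182, 117], [-8, 162, 120], [-7, 174, 144], [-6, 208, 190], [-5, 238, 231], [-4, 250, 249], [-3, 251, 249], [-2, 252, 251], [-1, 253, 253], [0, 252, 252], [1, 250, 251], [2, 250, 250], [3, 250, 251], [4, 248, 244], [5, 243, 223], [6, 238, 191], [7, 227, 157], [8, 214, 135], [9, 210, 127], [10, 218, 130], [11, 230, 134], [12, 235, 136], [13, 237, 138], [14, 236, 137], [15, 236, 138], [16, 236, 137], [17, 235, 135], [18, 235, 137], [19, 232, 145], [20, 231, 175], [21, 236, 218], [22, 241, 239], [23, 241, 243], [24, 216, 224]]
[[-24, 202, 211], [-23, 183, 195], [-22, 193, 205], [-21, 206, 216], [-20, 226, 229], [-19, 240, 231], [-18, 238, 201], [-17, 235, 172], [-16, 232, 149], [-15, 230, 129], [-14, 230, 131], [-13, 230, 132], [-12, 231, 133], [-11, 232, 134], [-10, 233, 134], [-9, 234, 134], [-8, 212, 126], [-7, 189, 119], [-6, 199, 140], [-5, 215, 165], [-4, 229, 199], [-3, 244, 236], [-2, 249, 247], [-1, 250, 250], [0, 250, 251], [1, 250, 250], [2, 250, 250], [3, 250, 251], [4, 250, 251], [5, 249, 249], [6, 247, 238], [7, 240, 214], [8, 224, 183], [9, 195, 142], [10, 183, 117], [11, 204, 124], [12, 221, 129], [13, 228, 132], [14, 234, 134], [15, 233, 134], [16, 232, 132], [17, 231, 131], [18, 231, 130], [19, 231, 128], [20, 232, 126], [21, 238, 179], [22, 244, 234], [23, 249, 248], [24, 253, 253]]
15.65 [289.7623 215.1529] [278.0466 136.7516]
```

View pics/v8.png

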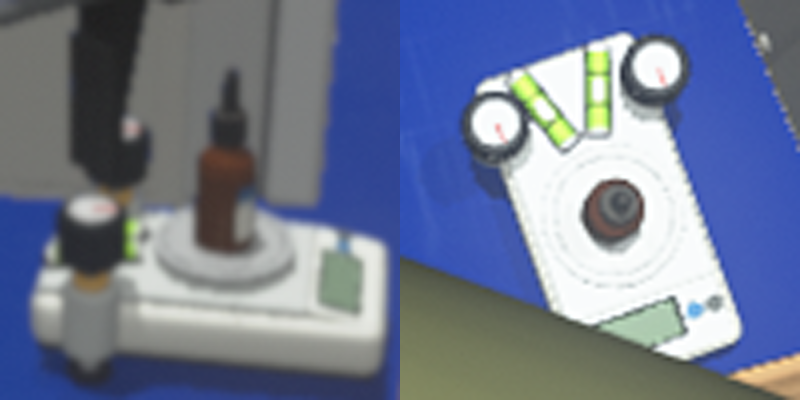

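Request:
move_arm(
  steps=[
    [[0,0,0],0],
    [[0,0,0],0],
    [[0,0,0],0],
    [[0,0,0],0],
    [[0,0,0],0],
    [[0,0,0],0],
    [[0,0,0],0],
    [[0,0,0],0],
    [[0,0,0],0],
    [[0,0,0],0],
    [[0,0,0],0],
    [[0,0,0],0],
    [[0,0,0],0],
    [[0,0,0],0],
    [[0,0,0],0],
    [[0,0,0],0],
  ],
)

```text
time_s: 17.65
tool_pos: [0.2686, 0.5777, 0.2256]
tool_rot: [180.0, 0.0, 155.0]
force: [-0.0, 0.3, -0.7]
grip_width: 0.0613
```

```bash
python3 - <<'E'
from h import *
b=env.read_camera("top")[0]
for (t,p) in bubbles(b):
    m=(abs(t)<14)&(p[:,2]>190); print(t[m].min(),t[m].max(),t[m].mean())
r=env.cut_out("top","dropper_bottle")
if r:
    v,u=np.where(r[0]["region"]); print(r[0]["conf"],u.min(),u.max(),v.min(),v.max())
print(env.get_obs()["time_s"],[proj("top",(.29,.331,z)) for z in(.06,.09,.122,.154)])
E
```

```text
-6.0 6.0 0.0
-4.0 7.5 1.75
0.73 281 296 210 225
17.75 [array([286.28381434, 218.87040113]), array([287.31081456, 217.77283895]), array([288.48887581, 216.51383682]), array([289.76233634, 215.15288082])]
```

```bash
python3 -c "
from cell import env
print(env.sign_off())"
```

```text
the job is handed in; nothing more can be done
None
```

I levelled the balance, set the dropper bottle upright on the pan, and handed the job in at about 18 s of the 58 s allowed. No verdict is reported.

- **Levelling:** I turned the left screw 0.76 rad clockwise and let go. The right bubble was already within about 0.3 mm of midway, so I left that screw alone.
- **Bubbles after levelling:** both lay within about 0.3 mm of midway before I touched the bottle.
- **Bottle:** I set it down with about 2 N of contact. The last picture shows it standing upright, about 2–4 mm from the pan's centre. That range comes from my pan-centre estimates, which differ by about 4 mm; the limit is 12 mm.
- **Last check:** after retreating, the left bubble was about 0.7 mm to the front of midway and the right about 0.3 mm to the rear, against a limit of 2.5 mm.

**One disagreement:** the left bubble's reading moved about 0.9 mm between levelling and the check after placing the bottle. I did not find out why, but a further 2 s of waiting showed no more movement.

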